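# Turn over the last player's leaf on the mahjong kitty tally rack

### The job

On the tally rack each of the four mahjong players has an ivory leaf on the pivot rod; three have paid into the bowl and their leaves lie on the far side, coin mark up, while one leaf still lies on the side towards the robot, blank face up. The last player has just paid: with the fingertips under its free edge, turn that leaf up and over its pivot and push it down until it lies flat on the far side, coin mark up like the others. Do it gently, do not pinch the leaf, leave the other three leaves and everything else on the table where they are, and finish clear of everything.

Things in the scene. Friction and masses are not known exactly. Their poses are not given: they have to be found in the camera images.
- rack: Fixed brown wooden block 276 mm long (its y), 60 mm wide (x), 47 mm high, with a brass pivot rod along its middle, 52 mm above the table, on small brass lugs 57 mm high. Four ivory leaves turn on the rod, centres at y = 96, 32, -32, -96 mm. Origin: centre of the underside; x points to the far side (away from the robot), y along the rod, z up; turned up to 0.25 rad either way.
- leaf_due (a joint): Angle (rad) of the one leaf still lying towards the robot; it may be in any of the four places. 0 = flat on the near side, blank face up (starts at 0 to 0.2); 1.57 = upright; 3.14 (its stop) = flat on the far side, coin mark up. About 22 g. The hinge is a little stiff (0.02 N m, 0.3 N at the free edge): the leaf stays at any angle it is left and does not fall flat by itself.
- due_pivot (a point): Point on the rod's axis at the middle of the due leaf's width, 52 mm above the table; axes as the rack's: x to the far side, y along the rod, z up. It does not move with the leaf.
- due_edge (a point): Middle of the due leaf's free edge; moves with it. The leaf is an ivory plate 75 mm from rod axis to free edge, 46 mm wide along the rod, 4 mm thick (the rod runs in its mid-plane), with a 26 mm brass coin mark on the face first hidden. Lying flat it rests on felt strips 50 mm above the table and juts 45 mm past the block, with open air under it down to the table.
- leaf_paid_a (a joint): The same as the leaf still due, in another of the four places; value in rad: 0 = lying flat towards the robot, 3.14 = lying flat on the far side. It starts on the far side (3.04 to 3.14) and stays there.
- leaf_paid_b (a joint): The same as the leaf still due, in another of the four places; value in rad: 0 = lying flat towards the robot, 3.14 = lying flat on the far side. It starts on the far side (3.04 to 3.14) and stays there.
- leaf_paid_c (a joint): The same as the leaf still due, in another of the four places; value in rad: 0 = lying flat towards the robot, 3.14 = lying flat on the far side. It starts on the far side (3.04 to 3.14) and stays there.
- die_a: A loose white die, 18 mm cube, on the table in front of the rack (robot side). Origin: centre of the underside.
- die_b: The other loose white die, 18 mm cube, in front of the rack. Origin: centre of the underside.
- tile: A loose mahjong tile lying flat with its wooden back up, 38 x 28 x 22 mm high, in front of the rack. Origin: centre of the underside.
- cup: A loose stainless steel cup, 72 mm across the rim, 85 mm high, standing off the rack's +y (left) end. Origin: centre of the underside.
- bowl: A loose small white ceramic bowl with a few chips in it, 104 mm across the rim, 48 mm high, standing off the rack's -y (right) end. Origin: centre of the underside.
- chip_stack: A loose stack of chips, 39 mm across, 23 mm high, on the table off the near right corner of the rack, by the bowl. Origin: centre of the underside.

How it is judged:
By the outcome, as a careful person would: the job done as asked, in the order asked, and still so for the second after the job is handed in, with the robot touching nothing.
It also fails if it takes over 42 s, if anything falls off the work surface, if the arm or the gripper's body presses on something with over 40 N, if the wrist force passes 120 N, or if a joint passes its speed limit or range.

### The arm

A 7-joint arm with a two-finger parallel gripper is mounted at the origin on the work surface. World frame = base frame: x ahead of the robot, y to its left, z up, the work surface at z = 0. Lengths are in m, angles in rad, forces in N, time in s.
With the tool pointing down it reaches from about 0.425 to 0.925 m from the base axis. Payload 6.8 kg.
Tool frame: the origin (TCP) lies on the centre line of the jaws, within the pads' length; the fingertips stand 17 mm ahead of it and the grasp point (between the pads) lies 2 mm behind it; z points along the fingers, x is the direction in which the jaws open and shut, and the axes are right-handed (so a half turn about z gives the same grasp; the last joint's range is limited). The gripper opens to 85 mm and grips with 20 to 120 N. Pads are 22 mm wide; open, the fingers measure 114 mm over their backs; the gripper's body (76 mm by 85 mm) begins 54 mm behind the grasp point. The pads swing forward as they close: fully open they stand 13 mm farther back than shut.
Start: joints at [-1.347, 0.477, 0.022, 1.555, -0.011, 1.109, -0.083], TCP at [0.22, 0.638, 0.248] pointing down, gripper open.
Joint ranges: [-2.96, 2.96], [-0.34, 2.1], [-1.41, 1.46], [0.24, 2.44], [-1.37, 4.51], [0.17, 1.92], [-2.96, 2.96]. Speed limits (rad/s): [2.39, 2.39, 3.14, 3.14, 3.14, 3.14, 3.14].

### API

Orientations are given as a unit quaternion [w, x, y, z].
In Python, from station import status, read_camera, camera_model, bot gives the robot as it stands.
- The arm moves only by the tool arm_command, never from a script. Its argument "series" is a list of rows, each a list of 3 entries, a list of its own where there are three numbers: the finger opening in mm, from 0 to 85.4, then the shift along the tool's x, y, z in mm, then the turn about the tool's z in rad. In form: [[gripper, [dx, dy, dz], roll], ...]. A call has 1 to 8 rows; each row is the pose to reach, as a shift and turn from the pose commanded when the call began, along the tool's axes at that moment; what a row does not reach only later rows make up. A row lasts 1/8 s, in which the tool goes at most 62.5 mm and 10.7 degrees, less where a joint would pass 70% of its speed; a pose out of reach is approached as far as the arm can. A call with a gripper value outside its range is refused whole. The fingers move at their own pace and stop on an object; "squeeze" is the grip in N (left out, the last holds). Time passes only in rows, so rows that repeat a pose let the fingers close. It gives the time, the measured TCP pose, the force and the opening at its end, in the units of the state.
- status.get_obs(): the state, without advancing time (a new reading comes with each control period).
- read_camera(name): name is "scene" or "top" or "wrist"; returns the picture (384x512x3 uint8, blue, green, red); there is no depth.
- camera_model(name): a dict with "fov_y" (degrees; the focal length in pixels is half the picture's height over the tangent of half this angle, whatever the lens; pixels are square), "cx", "cy" (the principal point, pixels), "R" (3x3) and "t" (3): a world point X has camera coordinates R X + t. Camera axes: x right, y down, z forward; pixel columns grow to the right and rows downward; lengths in m; the calibration is good to about 2 mm. A picture is of the moment at which its call begins: read the wrist's pose just before it. camera_model takes no time and is no camera call; for the wrist camera it gives the pose at the moment of the call.
- bot.hand_in(): hands the job in, once; it reports no verdict.
The state is a dict: "t": time; "q": joint angles; "joint_vel": joint speeds; "joint_torque": joint torques, N m; "eef_pos": TCP position; "tool_rot": TCP orientation; "contact_force": force on the tool from outside, world axes, zero at the start; "torque": the same for the moment, N m; "gripper_width": opening from 0.0 (shut) to 1.0 (fully open).
Only numpy, scipy, OpenCV 4.12 (cv2) and the standard library are available. Lean on these libraries where they do the work, as an engineer would, in place of code of your own. Each camera call takes 0.05 s, during which the arm holds its last target.

## Working session

There is one attempt and no reset: what is moved stays moved. The work goes in short steps, Python scripts to look and compute and a tool call to move; the robot and the scene stay as the last step left them, time stands still between calls to the robot, and variables do not carry over. Pictures are saved under pics/ and viewed, and the job is handed in when it is done.

Besides the shell and the picture viewer there is one more tool, called as name([rows], argument=value, ...), one row to a line, values as JSON. arm_command: Moves the arm, as the interface text tells. Its arguments: {"type":"object","properties":{"series":{"type":"array"},"squeeze":{"type":"number"}},"required":["series"]}

```bash
ls; mkdir -p pics
python3 - <<'E'
from station import status, read_camera, camera_model, bot
import cv2,numpy as np
np.set_printoptions(precision=4,suppress=True)
o=status.get_obs();print(o)
for n in("scene","top"):
    im=read_camera(n);cv2.imwrite(f"pics/{n}0.png",im);print(n,camera_model(n))
E
```

```text
pics
{'t': 0.0, 'q': array([-1.3471,  0.4778,  0.0223,  1.5565, -0.0115,  1.1093, -0.0831]), 'joint_vel': array([-0.0001,  0.0006,  0.0002, -0.0008,  0.0013, -0.0014, -0.0003]), 'joint_torque': array([ -0.    , -59.6482,   1.6079, -28.1189,   0.0125,   0.0095,
         0.    ]), 'eef_pos': array([0.2197, 0.6376, 0.2473]), 'tool_rot': array([ 0.0006,  0.8142,  0.5806, -0.0007]), 'contact_force': array([ 0.1512, -0.5979,  0.4272]), 'torque': array([0.0031, 0.0007, 0.0068]), 'gripper_width': 1.0026124932129412}
scene {'fov_y': 42.12225680749713, 'cx': 254.98643792635937, 'cy': 192.77127643571626, 'R': array([[ 0.5438,  0.8389, -0.0238],
       [ 0.4567, -0.3196, -0.8303],
       [-0.7041,  0.4406, -0.5569]]), 't': array([-0.3099, -0.2065,  1.4259])}
top {'fov_y': 49.45254459735759, 'cx': 256.346712606657, 'cy': 196.60141809015136, 'R': array([[-0.1224, -0.9925, -0.0044],
       [-0.9704,  0.1206, -0.2092],
       [ 0.2081, -0.0213, -0.9779]]), 't': array([0.0808, 0.5601, 0.7631])}
```

View pics/scene0.png

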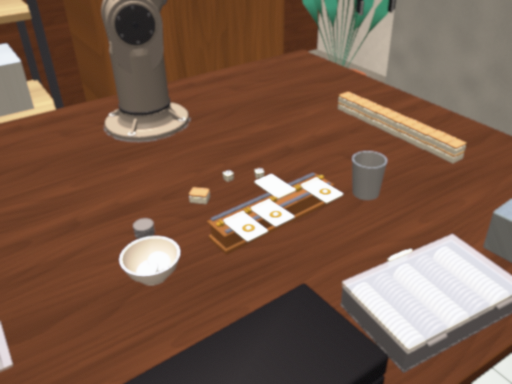

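View pics/top0.png

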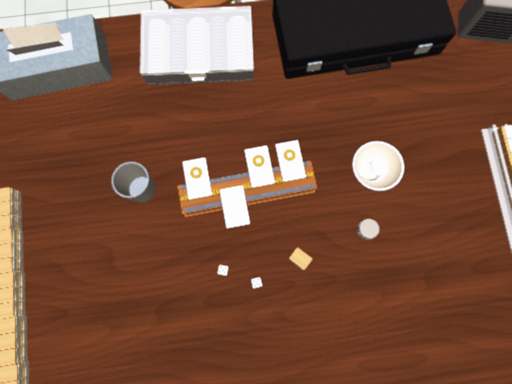

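The due leaf is second from the left (y = +32): at about (235,206) in the top view. Two dice are at (223,270) and (257,283), the tile at (301,259), and the chip stack at (369,229). I'll measure these next.

```bash
cat > h.py <<'E'
import numpy as np,cv2
from station import status, read_camera, camera_model, bot
np.set_printoptions(precision=4,suppress=True)
def ray(n,uv,cm=None):
    c=cm or camera_model(n);f=192/np.tan(np.radians(c['fov_y']/2));R=np.array(c['R']);t=np.array(c['t'])
    d=R.T@np.array([(uv[0]-c['cx'])/f,(uv[1]-c['cy'])/f,1]);return -R.T@t,d/np.linalg.norm(d)
def onz(n,uv,z,cm=None):
    o,d=ray(n,uv,cm);return o+d*(z-o[2])/d[2]
def proj(n,X,cm=None):
    c=cm or camera_model(n);f=192/np.tan(np.radians(c['fov_y']/2));p=np.array(c['R'])@X+np.array(c['t']);return np.array([c['cx']+f*p[0]/p[2],c['cy']+f*p[1]/p[2]])
E
python3 - <<'E'
from h import *
im=cv2.imread('pics/top0.png')
hsv=cv2.cvtColor(im,cv2.COLOR_BGR2HSV)
m=((hsv[...,1]<60)&(hsv[...,2]>190)).astype(np.uint8)*255
cs,_=cv2.findContours(m,cv2.RETR_EXTERNAL,cv2.CHAIN_APPROX_NONE)
for c in cs:
    a=cv2.contourArea(c);r=cv2.minAreaRect(c)
    if 20<a<3000 and 170<r[0][0]<420 and 120<r[0][1]<320:
        b=cv2.boxPoints(r); z=.052 if a>300 else .018
        print(a,r,'\n',[onz('top',p,z)[:2] for p in b], onz('top',r[0],z))
cv2.imwrite('pics/topz.png',cv2.resize(im[130:300,100:400],None,fx=2.6,fy=2.6,interpolation=cv2.INTER_CUBIC))
s=cv2.imread('pics/scene0.png')
cv2.imwrite('pics/scz.png',cv2.resize(s[160:260,180:360],None,fx=4.4,fy=4.4,interpolation=cv2.INTER_CUBIC))
E
```

```text
72.5 ((256.5, 282.0), (10.0, 9.0), 90.0) 
 [array([0.4131, 0.0391]), array([0.4109, 0.0213]), array([0.3916, 0.0238]), array([0.3938, 0.0415])] [0.4024 0.0314 0.018 ]
71.0 ((222.5, 269.5), (9.0, 9.0), 90.0) 
 [array([0.4449, 0.1039]), array([0.4427, 0.086 ]), array([0.4251, 0.0879]), array([0.4273, 0.1058])] [0.435  0.0959 0.018 ]
254.0 ((369.0, 228.0), (18.0, 18.0), 90.0) 
 [array([ 0.5019, -0.1945]), array([ 0.4974, -0.231 ]), array([ 0.461 , -0.2243]), array([ 0.4655, -0.1881])] [ 0.4813 -0.2095  0.018 ]
897.5 ((234.4547119140625, 206.25851440429688), (39.744895935058594, 24.510374069213867), 79.3803482055664) 
 [array([0.5921, 0.0839]), array([0.5954, 0.035 ]), array([0.5152, 0.0299]), array([0.5122, 0.0778])] [0.5533 0.0567 0.052 ]
857.0 ((196.48867797851562, 177.9396209716797), (38.51630401611328, 24.326086044311523), 79.3803482055664) 
 [array([0.6591, 0.154 ]), array([0.6625, 0.1049]), array([0.5823, 0.0985]), array([0.5791, 0.1467])] [0.6204 0.126  0.052 ]
856.0 ((259.19232177734375, 165.96153259277344), (38.830989837646484, 23.926164627075195), 78.69007110595703) 
 [array([0.6686, 0.0248]), array([ 0.6727, -0.024 ]), array([ 0.5912, -0.0289]), array([0.5875, 0.019 ])] [ 0.6296 -0.0022  0.052 ]
1935.0 ((378.0, 165.5), (49.0, 50.0), 90.0) 
 [array([ 0.6585, -0.1994]), array([ 0.6459, -0.3008]), array([ 0.5447, -0.2807]), array([ 0.557 , -0.1818])] [ 0.6009 -0.2406  0.052 ]
846.0 ((290.2692565917969, 160.3461456298828), (38.43876266479492, 23.926164627075195), 78.69007110595703) 
 [array([ 0.6723, -0.0397]), array([ 0.6764, -0.0887]), array([ 0.5955, -0.0923]), array([ 0.5917, -0.0442])] [ 0.6335 -0.0662  0.052 ]
```

View pics/topz.png

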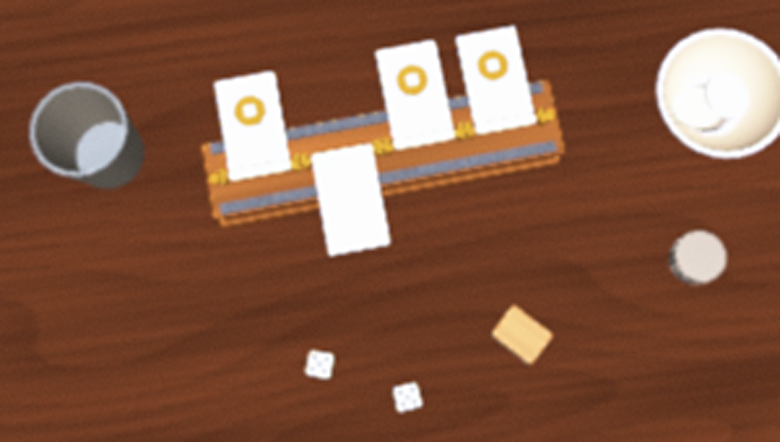

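View pics/scz.png

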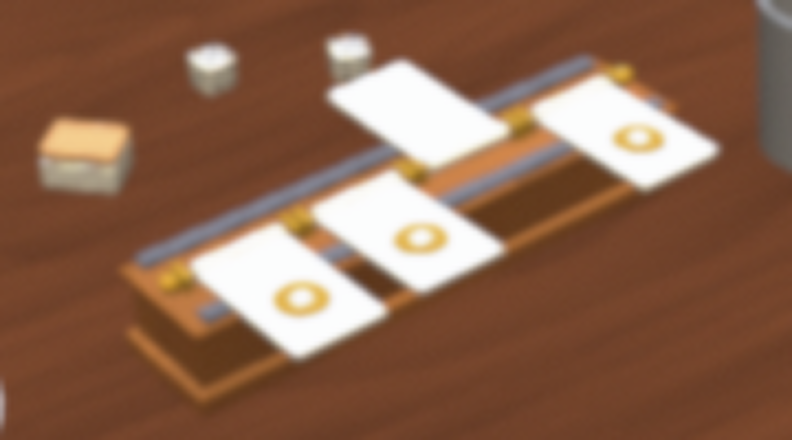

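Run:
```python
from h import *
def poly(img,box):
    x0,x1,y0,y1=box
    s=cv2.resize(img[y0:y1,x0:x1],None,fx=6,fy=6,interpolation=cv2.INTER_CUBIC)
    g=s.min(axis=2); m=(g>150).astype(np.uint8)*255
    cs,_=cv2.findContours(m,cv2.RETR_EXTERNAL,cv2.CHAIN_APPROX_NONE)
    out=[]
    for c in cs:
        if cv2.contourArea(c)<400*36*.7: continue
        q=cv2.approxPolyDP(c,12,True)[:,0]
        out.append((q+.5)/6-.5+[x0,y0])
    return out
T=cv2.imread('pics/top0.png');S=cv2.imread('pics/scene0.png')
pt=poly(T,(170,320,130,240));ps=poly(S,(200,350,165,250))
for p in pt:print('T',p.tolist())
for p in ps:print('S',p.tolist())
def tri(a,b):
    o1,d1=ray('top',a);o2,d2=ray('scene',b)
    A=np.stack([d1,-d2],1);s=np.linalg.lstsq(A,o2-o1,rcond=None)[0]
    p,q=o1+s[0]*d1,o2+s[1]*d2
    return (p+q)/2,np.linalg.norm(p-q)*1000
# match by nearest reprojection assuming z=.05
for P in pt:
    for a in P:
        X=onz('top',a,.054);u=proj('scene',X)
        c=min((q for Q in ps for q in Q),key=lambda q:np.linalg.norm(q-u))
        print(np.round(a,1),np.round(c,1),*tri(a,c))
    print()
```

```text
T [[241.91666666666669, 184.75], [219.25, 189.41666666666666], [226.75, 227.91666666666669], [249.58333333333331, 222.58333333333331]]
T [[204.08333333333334, 157.08333333333334], [181.91666666666666, 161.91666666666666], [188.58333333333334, 198.91666666666669], [211.58333333333334, 193.91666666666669]]
T [[266.0833333333333, 145.08333333333334], [243.91666666666669, 149.91666666666666], [251.91666666666669, 186.91666666666666], [274.5833333333333, 181.75]]
T [[296.75, 139.41666666666666], [274.9166666666667, 144.25], [283.25, 180.91666666666666], [305.91666666666663, 175.91666666666666]]
S [[222.91666666666666, 219.25], [230.25, 228.58333333333331], [246.58333333333334, 240.58333333333331], [267.0833333333333, 230.58333333333331], [242.75, 210.25]]
S [[250.25, 207.41666666666666], [274.5833333333333, 225.75], [293.75, 216.41666666666666], [269.0833333333333, 198.25]]
S [[300.25, 184.41666666666666], [325.4166666666667, 202.08333333333334], [342.41666666666663, 193.58333333333334], [316.4166666666667, 176.75]]
S [[254.41666666666666, 180.58333333333334], [277.75, 197.75], [294.91666
[... 509 characters left out ...]
16.4 176.8] [0.5801 0.1471 0.0538] 4.0180557183670205
[211.6 193.9] [300.2 184.4] [0.5845 0.1008 0.0542] 4.2893118666549155

[266.1 145.1] [274.6 225.8] [ 0.6708 -0.0213  0.0556] 0.43925231877751325
[243.9 149.9] [293.8 216.4] [0.6666 0.025  0.0546] 1.158735228390684
[251.9 186.9] [269.1 198.2] [0.5889 0.0197 0.0541] 4.804572296041717
[274.6 181.8] [250.2 207.4] [ 0.5936 -0.0271  0.0537] 3.747921000154035

[296.8 139.4] [246.6 240.6] [ 0.6757 -0.0852  0.0537] 0.5580640469225069
[274.9 144.2] [267.1 230.6] [ 0.6716 -0.0391  0.0528] 1.5628494976948442
[283.2 180.9] [242.8 210.2] [ 0.5933 -0.0442  0.0539] 4.279920127172939
[305.9 175.9] [222.9 219.2] [ 0.5976 -0.0906  0.0549] 4.2348124336765105
```

Run:
```python
from h import *
cv2.imwrite('pics/w0.png',read_camera('wrist'));c=camera_model('wrist')
print(c);print('campos',-np.array(c['R']).T@c['t'])
```

```text
{'fov_y': 71.92766291265055, 'cx': 253.81840749136074, 'cy': 187.7827198181409, 'R': array([[ 0.3254,  0.9456, -0.0018],
       [ 0.9069, -0.3116,  0.2838],
       [ 0.2678, -0.0939, -0.9589]]), 't': array([-0.6749, -0.0372,  0.3799])}
campos [0.1516 0.6623 0.3737]
```

View pics/w0.png

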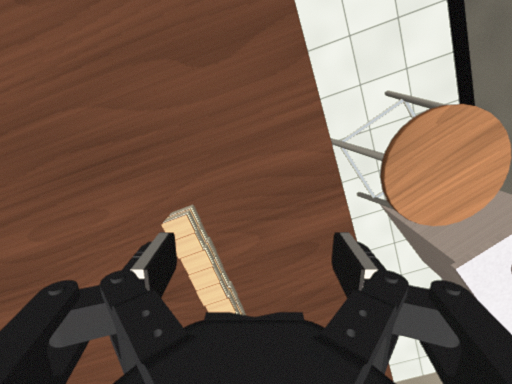

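The due leaf lies almost flat. Its pivot is near (0.590, 0.0605), its free edge near (0.5155, 0.055), and the rack yaw is about +0.068 rad. The wrist view shows open 2F-85 style fingers. The tool can't tilt, so I'll bring the shut fingertips against the free edge from below and in front, and lift by friction along the arc.

```bash
cat >> h.py <<'E'
from scipy.spatial.transform import Rotation as Ro
YAW=.068;PIV=np.array([.590,.0605,.052])
RK=Ro.from_euler('z',YAW).as_matrix()
def Rt():
    q=status.get_obs()['tool_rot'];return Ro.from_quat([q[1],q[2],q[3],q[0]]).as_matrix()
def shift(world): # world target -> tool mm
    return Rt().T@(np.array(world)-status.get_obs()['eef_pos'])*1000
def rack(v): return PIV+RK@np.array(v)/1000   # mm rel. pivot
def state():
    o=status.get_obs();R=Rt();a=np.arctan2(R[1,0],R[0,0])
    print('t',o['t'],'rackmm',RK.T@(o['eef_pos']-PIV)*1000,'roll to go',a-(np.pi/2+YAW),'F',RK.T@o['contact_force'],'w',o['gripper_width'])
E
python3 - <<'E'
from h import *
state();print(shift(rack([-115,0,150])))
E
```

```text
t 0.15 rackmm [-330.1714  601.114   195.5479] roll to go -0.3997847017510423 F [-0.4382  0.478  -0.1678] w 1.0011288001624572
[-469.9005  432.164    46.2517]
```

arm_command([
  [0,[-30,27,0],-0.05],
  [0,[-70,63,0],-0.1],
  [0,[-110,100,0],-0.15],
  [0,[-150,137,0],-0.2],
  [0,[-190,173,0],-0.25],
  [0,[-230,210,0],-0.3],
  [0,[-270,247,0],-0.35],
  [0,[-300,275,0],-0.4],
], squeeze=20)

```text
t: 1.15
eef_pos: [0.3828, 0.2625, 0.2483]
tool_rot: [0.0, 0.683, 0.731, -0.0]
contact_force: [-0.6, 0.5, -0.8]
gripper_width: 0.001
```

Run:
```python
from h import *
state();print(shift(rack([-115,0,150])))
```

```text
t 1.15 rackmm [-193.0384  215.5927  196.2633] roll to go 8.681341702998502e-05 F [-0.5216  0.5301 -0.7538] w 0.0006448782061160267
[-215.5876   78.0219   46.3148]
```

arm_command([
  [0,[-45,16,5],0],
  [0,[-90,33,15],0],
  [0,[-135,49,25],0],
  [0,[-180,65,40],0],
  [0,[-216,78,46],0],
  [0,[-216,78,46],0],
])

```text
t: 1.9
eef_pos: [0.475, 0.0516, 0.2018]
tool_rot: [0.0, 0.685, 0.729, -0.001]
contact_force: [-0.2, 1.1, -0.6]
gripper_width: -0.003
```

Run:
```python
from h import *
state()
cv2.imwrite('pics/w1.png',read_camera('wrist'));s=read_camera('scene');cv2.imwrite('pics/s1.png',cv2.resize(s[60:260,150:390],None,fx=3,fy=3,interpolation=cv2.INTER_CUBIC))
p=rack([-115,0,150])
for d in(0,-17,-30):print(d,(proj('scene',p+[0,0,d/1000])-[150,60])*3)
```

```text
t 1.9 rackmm [-115.3514   -1.0161  149.7927] roll to go -0.005515379362528439 F [-0.1009  1.1151 -0.649 ] w -0.002596266999481404
0 [296.9721 138.4647]
-17 [297.7393 161.7707]
-30 [298.3164 179.3006]
```

View pics/w1.png

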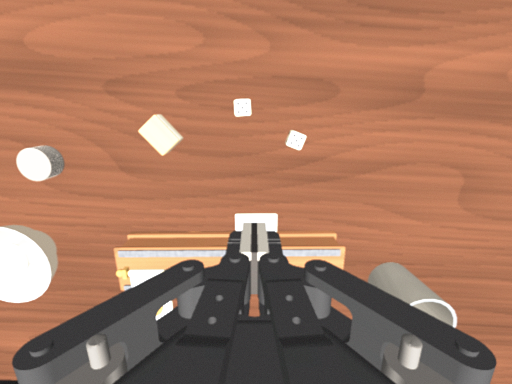

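View pics/s1.png

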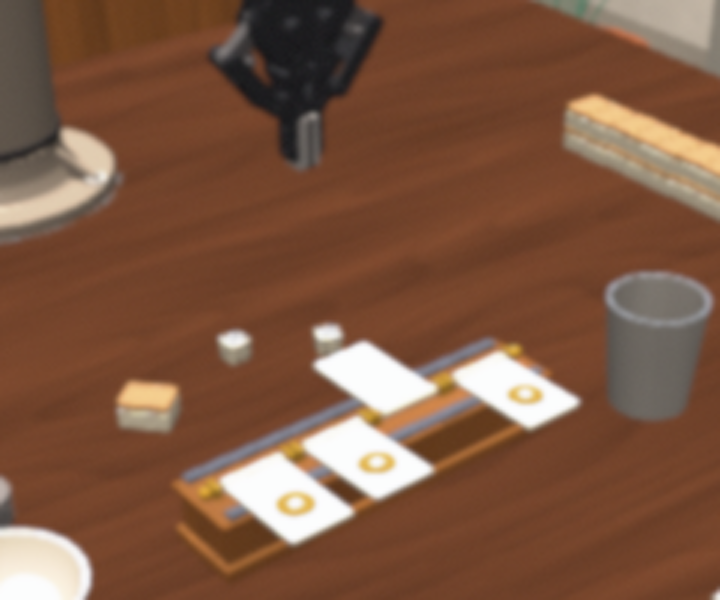

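Shut, the tips are about 17 mm below the TCP and line up with the leaf centre. I'll descend in front of the leaf.

arm_command([
  [0,[1,0,40],0],
  [0,[1,0,85],0],
  [0,[1,0,120],0],
  [0,[1,0,145],0],
  [0,[1,0,155],0],
  [0,[1,10,155],0],
  [0,[1,18,155],0],
  [0,[1,18,155],0],
])

```text
t: 3.0
eef_pos: [0.4944, 0.0574, 0.0484]
tool_rot: [0.001, 0.683, 0.731, 0.001]
contact_force: [0.7, 0.6, -0.1]
gripper_width: -0.005
```

Run:
```python
from h import *
state()
cv2.imwrite('pics/w2.png',read_camera('wrist'));s=read_camera('scene');cv2.imwrite('pics/s2.png',cv2.resize(s[120:250,190:350],None,fx=4.5,fy=4.5,interpolation=cv2.INTER_CUBIC))
```

```text
t 3.0 rackmm [-95.555    3.4378  -3.6475] roll to go 0.000268431692772797 F [ 0.7787  0.5337 -0.0614] w -0.0051084294258261515
```

View pics/s2.png

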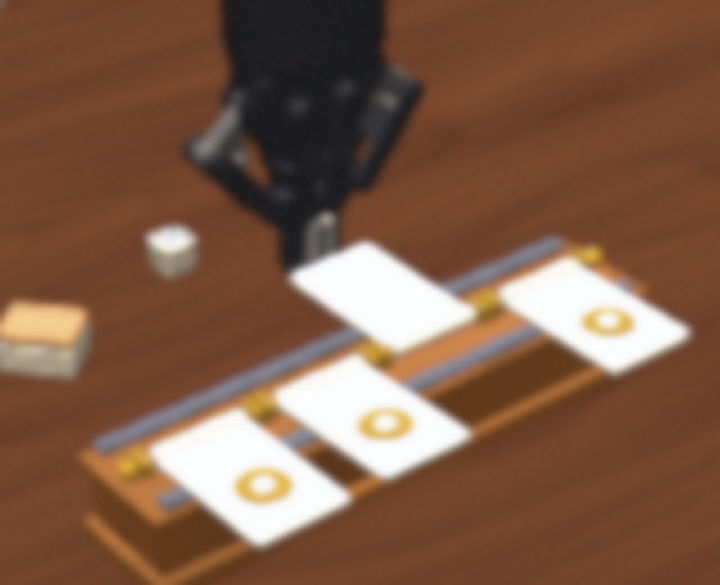

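View pics/w2.png

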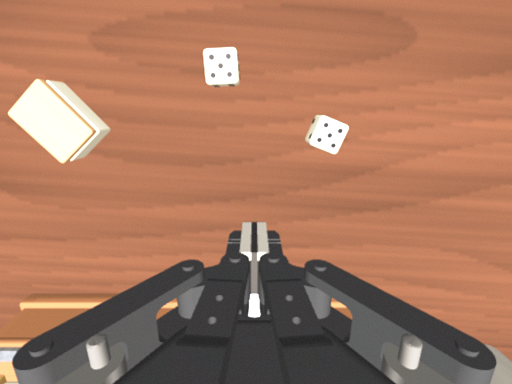

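arm_command([
  [0,[-2,4,0],0],
  [0,[-2,6,0],0],
  [0,[-2,7,0],0],
  [0,[-2,8,0],0],
  [0,[-2,8,0],0],
])

```text
t: 3.72
eef_pos: [0.5007, 0.0556, 0.0473]
tool_rot: [-0.0, 0.683, 0.731, -0.0]
contact_force: [0.3, -0.4, 0.6]
gripper_width: -0.004
```

Run:
```python
from h import *
state()
```

```text
t 3.725 rackmm [-89.4343   1.1989  -4.7455] roll to go 0.00023548744785406583 F [ 0.2317 -0.3892  0.593 ] w -0.0037675266149834684
```

arm_command([
  [0,[0,1,0],0],
  [0,[0,2,0],0],
  [0,[0,3,0],0],
  [0,[0,3,0],0],
])

```text
t: 4.22
eef_pos: [0.5029, 0.0557, 0.047]
tool_rot: [-0.001, 0.683, 0.731, -0.001]
contact_force: [-3.2, 0.5, 0.1]
gripper_width: 0.002
```

Run:
```python
from h import *
state()
```

```text
t 4.225 rackmm [-87.2632   1.1668  -4.9922] roll to go 0.0002463268876118363 F [-3.1605  0.7455  0.1309] w 0.0020481775664177157
```

Contact at about 3 N. Now a slow lift along the arc.

arm_command([
  [0,[0,0,-2],0],
  [0,[0,0.2,-4],0],
  [0,[0,0.4,-6],0],
  [0,[0,0.7,-8],0],
  [0,[0,1,-10],0],
  [0,[0,1,-10],0],
])

```text
t: 4.97
eef_pos: [0.5036, 0.0557, 0.0572]
tool_rot: [-0.001, 0.683, 0.731, -0.001]
contact_force: [-6.3, 0.7, 0.6]
gripper_width: -0.0
```

Run:
```python
from h import *
state()
s=read_camera('scene');cv2.imwrite('pics/s3.png',cv2.resize(s[120:250,190:350],None,fx=4.5,fy=4.5,interpolation=cv2.INTER_CUBIC))
```

```text
t 4.975 rackmm [-86.5667   1.1231   5.2473] roll to go 0.00019095866540408402 F [-6.2235  1.0831  0.6005] w -0.00022057661440031637
```

View pics/s3.png

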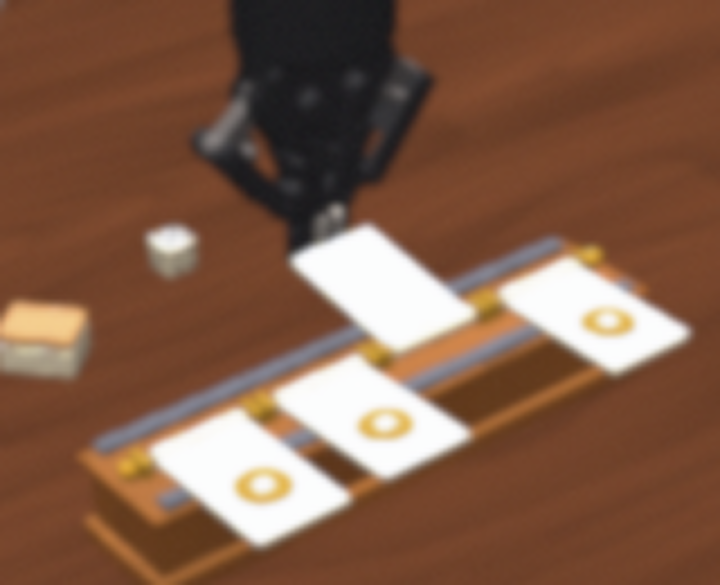

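The leaf is lifting without slipping. I'll continue, with slightly less inward bias.

arm_command([
  [0,[0,0.3,-4],0],
  [0,[0,0.9,-8],0],
  [0,[0,1.8,-12],0],
  [0,[0,3.0,-16],0],
  [0,[0,4.4,-20],0],
  [0,[0,6.0,-24],0],
  [0,[0,7.8,-28],0],
  [0,[0,7.8,-28],0],
])

```text
t: 6.02
eef_pos: [0.513, 0.0564, 0.0858]
tool_rot: [0.0, 0.683, 0.731, 0.0]
contact_force: [-3.5, 0.2, 2.1]
gripper_width: 0.001
```

Run:
```python
from h import *
state()
s=read_camera('scene');cv2.imwrite('pics/s4.png',cv2.resize(s[120:250,190:350],None,fx=4.5,fy=4.5,interpolation=cv2.INTER_CUBIC))
```

```text
t 6.025 rackmm [-77.0732   1.182   33.7846] roll to go 0.00013096327737516233 F [-3.4973  0.4154  2.0757] w 0.0006283210161916453
```

View pics/s4.png

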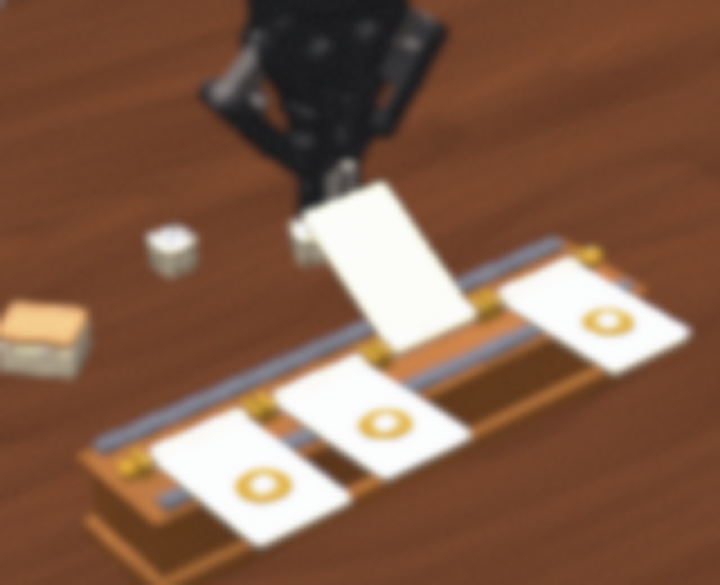

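arm_command([
  [0,[0,2.5,-4],0],
  [0,[0,5.5,-8],0],
  [0,[0,9,-12],0],
  [0,[0,13.5,-17],0],
  [0,[0,19.5,-22],0],
  [0,[0,25.5,-26],0],
  [0,[0,33,-30],0],
  [0,[0,40,-32],0],
])

```text
t: 7.08
eef_pos: [0.5533, 0.0592, 0.1176]
tool_rot: [0.0, 0.683, 0.731, 0.0]
contact_force: [0.2, -0.2, 0.4]
gripper_width: 0.002
```

Run:
```python
from h import *
state()
s=read_camera('scene');cv2.imwrite('pics/s5.png',cv2.resize(s[120:250,190:350],None,fx=4.5,fy=4.5,interpolation=cv2.INTER_CUBIC))
```

```text
t 7.075 rackmm [-36.6643   1.1788  65.6331] roll to go 0.00021917907506052714 F [ 0.142  -0.2186  0.4264] w 0.0015811213121807194
```

View pics/s5.png

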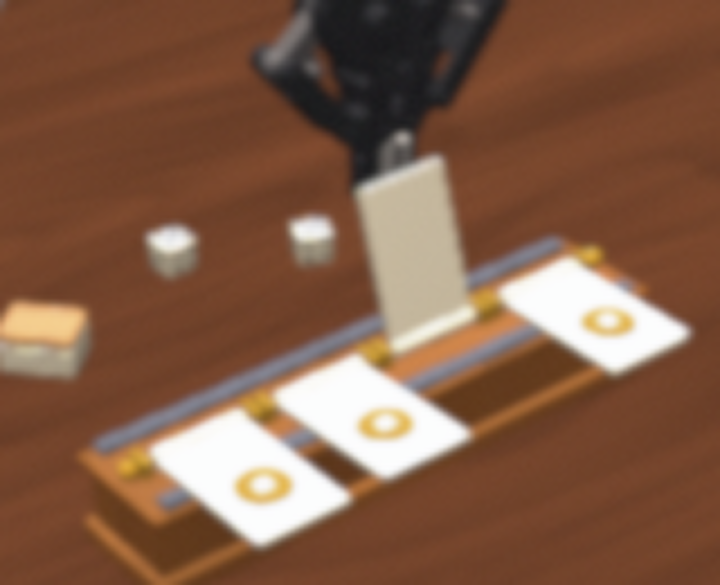

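arm_command([
  [0,[0,8,-1.5],0],
  [0,[0,16,-3],0],
  [0,[0,24,-3.5],0],
  [0,[0,30,-3],0],
  [0,[0,36,-2],0],
  [0,[0,42,0],0],
  [0,[0,49,3],0],
  [0,[0,54,6],0],
])

```text
t: 8.12
eef_pos: [0.6067, 0.0628, 0.111]
tool_rot: [0.0, 0.683, 0.731, 0.0]
contact_force: [0.3, -0.3, 0.1]
gripper_width: 0.001
```

Run:
```python
from h import *
state()
s=read_camera('scene');cv2.imwrite('pics/s6.png',cv2.resize(s[120:250,190:350],None,fx=4.5,fy=4.5,interpolation=cv2.INTER_CUBIC))
```

```text
t 8.125 rackmm [16.8198  1.1819 58.9982] roll to go 0.00022196803680762933 F [ 0.299  -0.3096  0.0551] w 0.0009464500561589728
```

View pics/s6.png

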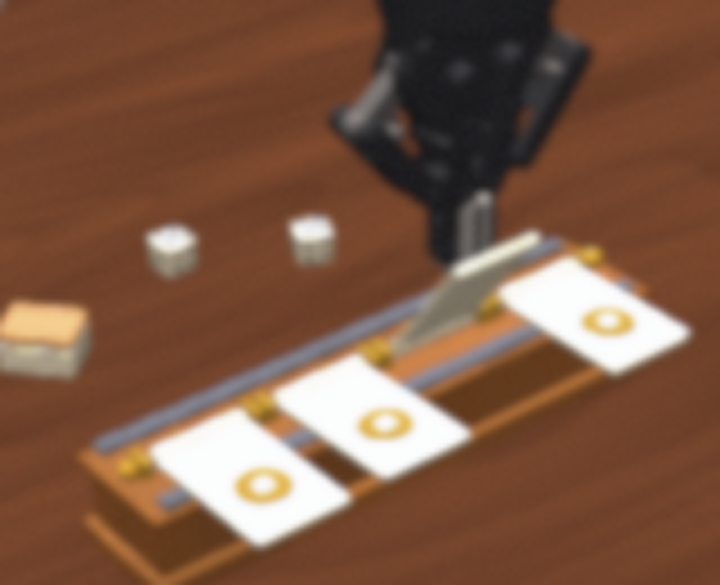

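arm_command([
  [0,[0,6,4],0],
  [0,[0,11,9],0],
  [0,[0,15,14.5],0],
  [0,[0,18,20],0],
  [0,[0,20.5,26.5],0],
  [0,[0,22,31],0],
  [0,[0,23,36],0],
  [0,[0,23,37],0],
])

```text
t: 9.18
eef_pos: [0.629, 0.0643, 0.0739]
tool_rot: [-0.0, 0.683, 0.731, -0.0]
contact_force: [0.6, 0.1, -0.9]
gripper_width: -0.003
```

Run:
```python
from h import *
state()
s=read_camera('scene');cv2.imwrite('pics/s7.png',cv2.resize(s[120:250,190:350],None,fx=4.5,fy=4.5,interpolation=cv2.INTER_CUBIC))
```

```text
t 9.175 rackmm [39.1433  1.1513 21.8534] roll to go 0.0001697054871305781 F [ 0.613   0.0119 -0.865 ] w -0.0028161758368673876
```

View pics/s7.png

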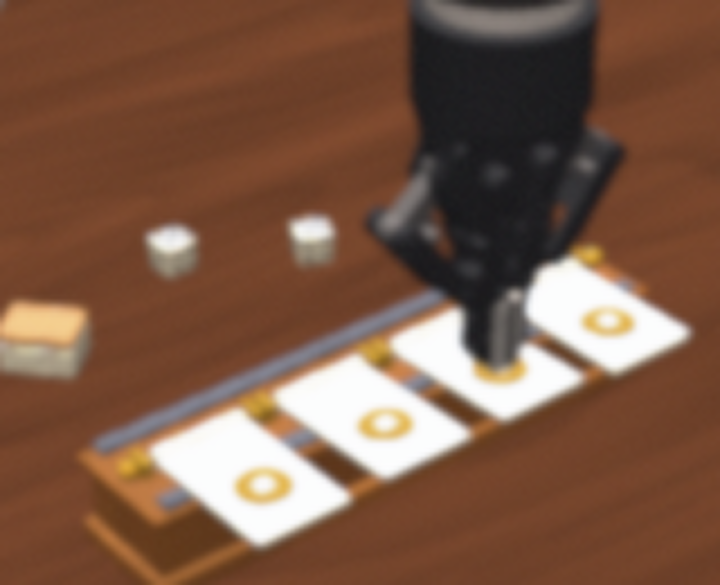

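Nearly flat (tip about 5 mm above pivot height). I'll press down gently in small steps until there's a firm contact.

arm_command([
  [0,[0,0,1],0],
  [0,[0,0,2],0],
  [0,[0,0,2.5],0],
  [0,[0,0,2.5],0],
])

```text
t: 9.72
eef_pos: [0.6292, 0.0643, 0.0718]
tool_rot: [0.0, 0.683, 0.731, 0.0]
contact_force: [0.3, -0.0, -0.1]
gripper_width: -0.002
```

Run:
```python
from h import *
state()
```

```text
t 9.725 rackmm [39.3984  1.1432 19.8324] roll to go 0.00015128464694558197 F [ 0.3413 -0.0565 -0.0892] w -0.0017535741951027405
```

arm_command([
  [0,[0,0,0.7],0],
  [0,[0,0,1.3],0],
  [0,[0,0,1.8],0],
  [0,[0,0,1.8],0],
])

```text
t: 10.22
eef_pos: [0.6293, 0.0644, 0.0709]
tool_rot: [-0.0, 0.683, 0.731, 0.0]
contact_force: [-3.0, -0.1, 7.5]
gripper_width: -0.002
```

Run:
```python
from h import *
state()
```

```text
t 10.225 rackmm [39.4711  1.1868 18.9092] roll to go 6.578077558594408e-05 F [-2.9995  0.1194  7.5052] w -0.002282025559001061
```

It's at the stop: 7.5 N, with the tip at 54 mm, which is the leaf top. Retreating straight up.

arm_command([
  [0,[0,0,-3],0],
  [0,[0,0,-10],0],
  [0,[0,0,-30],0],
  [0,[0,0,-70],0],
  [0,[0,0,-110],0],
  [0,[0,-50,-140],0],
  [0,[0,-110,-150],0],
  [0,[0,-150,-150],0],
])

```text
t: 11.22
eef_pos: [0.4779, 0.0538, 0.2219]
tool_rot: [0.0, 0.683, 0.731, 0.001]
contact_force: [0.8, 0.5, -0.3]
gripper_width: -0.004
```

arm_command([
  [0,[50,0,0],0],
  [0,[100,0,0],0],
  [0,[150,0,0],0],
  [0,[200,0,0],0],
  [0,[240,0,0],0],
  [0,[240,0,0],0],
  [0,[240,0,0],0],
])

```text
t: 12.1
eef_pos: [0.4635, 0.2927, 0.2207]
tool_rot: [0.0, 0.683, 0.731, 0.0]
contact_force: [0.2, -0.6, 0.1]
gripper_width: -0.001
```

Run:
```python
from h import *
state()
s=read_camera('scene');cv2.imwrite('pics/s8.png',cv2.resize(s[120:290,110:400],None,fx=2.7,fy=2.7,interpolation=cv2.INTER_CUBIC))
T=read_camera('top');cv2.imwrite('pics/t8.png',cv2.resize(T[120:300,100:420],None,fx=2.5,fy=2.5,interpolation=cv2.INTER_CUBIC))
```

```text
t 12.1 rackmm [-110.4519  240.2874  168.6892] roll to go -0.0004257576270216834 F [ 0.1554 -0.6476  0.0815] w -0.001458429611538456
```

View pics/s8.png

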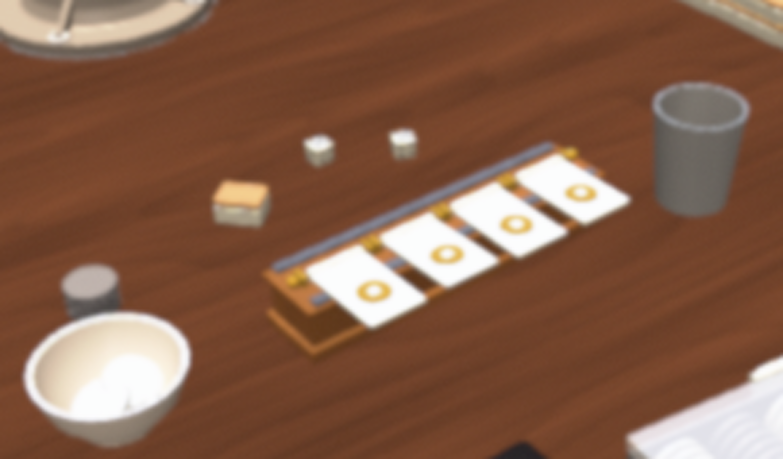

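View pics/t8.png

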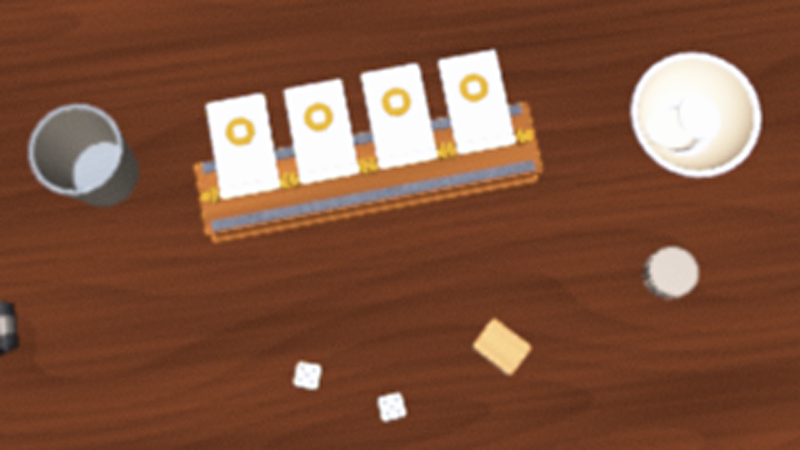

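All four leaves lie on the far side, coin marks up; the due leaf's ring is at (319,117) in the top crop. The gripper is clear at the left edge. I'll compare with the first picture, then hand in.

Run:
```python
from h import *
a=cv2.imread('pics/top0.png');b=read_camera('top')
d=(cv2.absdiff(a,b).max(2)>50).astype(np.uint8)
n,_,st,c=cv2.connectedComponentsWithStats(d)
for i in range(1,n):
    if st[i,4]>8: print(st[i],c[i])
print(bot.hand_in())
```

```text
[213 151  30  39 859] [227.5693 169.7928]
[220 189  31  40 908] [234.7709 208.5407]
[   0  210   47   77 1900] [ 15.4853 248.5411]
[  28  225   79   61 1690] [ 67.8456 256.6343]
[ 47 239   4   8  13] [ 48.4615 242.2308]
[ 18 285   7   3   9] [ 21.     286.3333]
[  0 304  15  80 614] [  4.3941 355.5831]
the job is handed in; nothing more can be done
None
```

The last player's leaf now lies on the far side with its coin mark up, level with the other three, and the job is handed in at about 12 s.

- **How it was turned:** I pushed the shut fingertips against the free edge from the robot side with their tips below it. I raised the leaf by friction along its arc, tipped it past upright, and pressed it down from above without pinching it. The tool cannot tilt, so the fingertips drew the edge up rather than hooking underneath it.
- **Forces:** The highest readings were about 6 N sideways while lifting and 8 N in the final press. That press stopped with the fingertips at 54 mm, the height of a flat leaf's top face.
- **Final checks:** Comparing the top camera before and after showed changes only at the leaf's old and new places and where the arm was. The other three leaves, both dice, the tile, cup, bowl and chip stack had not visibly moved. The gripper ended about 0.22 m above the table with the force reading near zero. No check failed or disagreed.

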